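# Fill the tin tray and roll it into the rack bay

### The arm

A 6-joint arm with a two-finger parallel gripper is mounted at the origin on the work surface. World frame = base frame: x ahead of the robot, y to its left, z up, the work surface at z = 0. Lengths are in m, angles in rad, forces in N, time in s.
With the tool pointing down it reaches from about 0.35 to 0.725 m from the base axis. Payload 6 kg.
Tool frame: the origin (TCP) lies on the front face of the gripper's body, between the roots of the fingers; the fingertips stand 73 mm ahead of it and the grasp point (between the pads) lies manip.grip_point_offset ahead of it (manip.grip_point_offset is the distance from the TCP to the grasp point, in m); z points along the fingers, y is the direction in which the jaws open and shut (so a half turn about z gives the same grasp; the last joint's range is limited). The gripper opens to 85 mm and grips with 20 to 120 N. Pads are 22 mm wide; open, the fingers measure 114 mm over their backs; the gripper's body (76 mm by 85 mm) begins 54 mm behind the grasp point. The pads swing forward as they close: fully open they stand 13 mm farther back than shut.
Start: joints at [-1.001, 0.04, 0.085, 0, -1.615, -0.334], TCP at [0.14, -0.583, 0.304] pointing down, gripper open.
Joint ranges: [-2.56, 2.56], [-1.29, 2.01], [-1.08, 1.49], [-3.29, 1.98], [-2.81, -0.18], [-2.99, 2.99]. Speed limits (rad/s): [2.57, 2.57, 3.01, 3.14, 3.14, 3.14].

### API

Orientations are given as a 3x3 rotation matrix whose columns are the frame's x, y, z axes.
In Python, from plant import manip, get_image, workorder gives the robot as it stands.
- The arm moves only by the shell command python3 -m pendant 'ROWS' [OPENING] [FORCE]. ROWS is JSON, a list of rows, each an object of numbers: "x", "y", "z": the shift along the tool's x, y, z in m; "turn": the turn about the tool's z in rad. A call has 1 to 12 rows; each row shifts and turns the commanded pose from where the row before left it, along the tool's axes as they then stand; what a row does not reach is not made up. A row lasts 1/12 s, in which the tool goes at most 41.7 mm and 7.16 degrees, less where a joint would pass 70% of its speed; a pose out of reach is approached as far as the arm can. A call with a gripper value outside its range is refused whole. OPENING is the gripper command: -1 is shut, 1 is fully open, values between are in proportion, set as the call begins (- or left out, the last holds). The fingers move at their own pace and stop on an object; FORCE is the grip in N (left out, the last holds). Time passes only in rows, so rows that do not move let the fingers close. It gives the time, the measured TCP pose, the force and the opening at its end, in the units of the state.
- manip.sense(): the state, without advancing time (a new reading comes with each control period).
- get_image(name): name is "side" or "top"; returns a dict with "frame" (480x640x3 uint8, red, green, blue), "range_z" (480x640 float32, m along the optical axis (not along the pixel's ray), 0 where there is no reading), "mtx" (3x3 intrinsics, pixels), "position" and "orientation" of the camera in the world. Camera axes: x right, y down, z forward; pixel columns grow to the right and rows downward; lengths in m; the calibration is good to about 2 mm. A picture is of the moment at which its call begins.
- workorder.job_done(): hands the job in, once; it reports no verdict.
The state is a dict: "clock": time; "joint_pos": joint angles; "qvel": joint speeds; "joint_torque": joint torques, N m; "ee_pos": TCP position; "tcp_rot": TCP orientation; "contact_force": force on the tool from outside, world axes, zero at the start; "ft_torque": the same for the moment, N m; "opening": opening from 0.0 (shut) to 1.0 (fully open).
Only numpy, scipy, OpenCV 4.12 (cv2) and the standard library are available. Lean on these libraries where they do the work, as an engineer would, in place of code of your own. Each camera call takes 0.05 s, during which the arm holds its last target.

### The job

Stand the loose tin that matches the two already in the bamboo tray in the tray's empty front place. Then, without lifting the tray, push it gently along the rollers until it is fully home against the end stop under the rack, and swing the steel keeper bar fully across behind it. Leave the other tins, the funnel and the tea strainer on the shelf where they are.

Things in the scene. Friction and masses are not known exactly. Their poses are not given: they have to be found in the camera images.
- tin: The loose matching tin: round steel tin with a flat aluminium lid, diameter 48, height 54 mm, about 90 g, standing on the shelf in the row of small things on the robot's side of the rack. Origin at the centre of its underside, z up.
- tin_middle: Same tin (diameter 48, height 54 mm) standing in the tray's middle place. Origin at the centre of its underside.
- tin_rear: Same tin (diameter 48, height 54 mm) standing in the tray's rear place. Origin at the centre of its underside.
- tray: Bamboo tray on the rollers, 62 wide (x), 178 long (y), 200 g empty; its +y (front end) points to the bay. Floor 4 mm; side walls and dividers 14 mm, end walls 36 mm above the underside, all 4 mm thick. Three places in a row, 54 x 54 mm inside, centred at y = +58 (front, empty), 0, -58 mm. End faces at y = +-89 mm. Origin: centre of underside.
- tray_rear (a point): Middle of the tray's outer rear face, 22 mm above its underside (tray x = 0, y = -89 mm): where to push. With the tray home it is at rack y = -78 mm.
- tray_place (a point): Centre of the floor of the tray's empty front place (upper face of the floor).
- rack: Fixed three-tier clear acrylic rack. Lowest tier: open lane of free white rollers (radius 9 mm, tops 34 mm above the shelf) along its y, from y = -265 mm (open end) to the end stop at +100 mm. Lane rails: inner faces x = +-33, outer +-37 mm, tops 44 mm above the shelf. Origin on the shelf, on the lane's centre line; +y into the bay, z up. Tray home: its origin at rack y = +11 mm.
- roof_edge (a point): Middle of the near lower edge of the roof over the bay (rack y = +30 mm, 118 mm above the shelf). From here to y = +165 mm, x = +-50 mm, stand the two upper tiers with three fixed tins, up to 254 mm high, on side panels reaching the shelf; the lane before it is open above. The home tray's front place is under this roof.
- bay_stop (a point): Centre of the end stop's inner face (rack x = 0, y = +100, z = 52 mm); the tray's front wall ends against it.
- bar (a joint): Angle of the steel keeper bar about its upright hinge post, rad, counter-clockwise from above; it stays where left. 0: parallel to the lane outside the robot-side rail, pointing away from the bay; negative: swung farther out; 1.571 (limit): square across the lane, 5 mm behind the home tray. It can only cross when the tray is home. Range -0.5 to 1.571.
- bar_pivot (a point): On the axis of the bar's hinge post, rack x = -50, y = -87 mm, at the middle height of the bar (58 mm above the shelf). The bar is 8 mm thick, 12 mm high, from 52 to 64 mm above the shelf and reaches 86 mm out from the axis.
- bar_knob (a point): Middle of the upright black knob on the bar near its free end, 80 mm from the hinge axis: diameter 16 mm, from 64 to 96 mm above the shelf, this point at 80 mm.
- small_tin_a: Small narrow tin, diameter 38, height 30 mm, on the shelf; to be left alone. Origin at the centre of its underside.
- small_tin_b: Flat wide tin, diameter 66, height 26 mm, on the shelf; to be left alone. Origin at the centre of its underside.
- funnel: Green silicone funnel standing on its wide mouth, diameter 72, height 80 mm; to be left alone. Origin at the centre of its underside.
- strainer: Closed stainless tea strainer lying on the shelf past the open end of the lane: 44 mm ball and 2-wire handle, 170 mm long in all along its x, 47 mm high; to be left alone. Origin on the shelf between ball and handle end.
Things that resemble listed ones, but are neither listed nor needed, are in the scene too. Leave any red look-alike of the tin_middle alone.

How it is judged:
On the way, in this order (a step that is already met when the one before it is completed fails the run):
1. the matching tin stands upright on the floor of the tray's front place, let go, with the tray on the rollers and still outside the bay (at least 60 mm short of home) (horizontal distance between tin and tray_place below 0.009 m and z of tin in the frame of tray below 0.008 m and angle between tin's own z axis and vertical below 0.1 rad and z of tray in the frame of rack between 0.03 and 0.04 m and y of tray in the frame of rack below -0.049 m and contact force between the fingers and tin below 0.1 N), for 0.2 s.
2. the tray, on the rollers, is within 6 mm of the end stop with the tin still in its place (horizontal distance between tin and tray_place below 0.009 m and z of tin in the frame of tray below 0.008 m and angle between tin's own z axis and vertical below 0.1 rad and z of tray in the frame of rack between 0.03 and 0.04 m and y of tray in the frame of rack above 0.005 m), for 0.2 s.
At the end, for the whole second after the job is handed in: Tray on the rollers, front within 6 mm of the end stop; matching tin within 9 mm of the centre of the front place and all three tins upright (under 0.1 rad) on the tray floor; keeper bar across behind the tray (joint above 1.35 rad); tray and tin at rest (all of step 2 and angle between each of tin_middle, tin_rear's own z axis and vertical below 0.1 rad and z of tin_middle in the frame of tray between 0 and 0.008 m and z of tin_rear in the frame of tray between 0 and 0.008 m and value of joint bar above 1.35 rad and linear speed of each of tray, tin below 0.01 m/s); the robot touches nothing.
It fails at once if the tray is lifted off the rollers (more than 12 mm) (z of tray in the frame of rack above 0.046 m).
It fails at once if the tray is shoved or shot along faster than 0.4 m/s (linear speed of tray above 0.4 m/s).
It fails at once if one of the two smaller tins is moved more than 30 mm or tipped over (distance of any of small_tin_a, small_tin_b from where it was at the start of the episode above 0.03 m or angle between any of small_tin_a, small_tin_b's own z axis and vertical above 0.5 rad).
It fails at once if the funnel or the tea strainer is moved more than 30 mm or tipped over (distance of any of funnel, strainer from where it was at the start of the episode above 0.03 m or angle between any of funnel, strainer's own z axis and vertical above 0.5 rad).
It also fails if it takes over 64 s, if anything falls off the work surface, if the arm or the gripper's body presses on something with over 40 N, if the wrist force passes 120 N, or if a joint passes its speed limit or range.

## Working session

There is one attempt and no reset: what is moved stays moved. The work goes in short steps, Python scripts to look and compute and a shell command to move; the robot and the scene stay as the last step left them, time stands still between calls to the robot, and variables do not carry over. Pictures are saved under pics/ and viewed, and the job is handed in when it is done.

```bash
ls; mkdir -p pics; python3 - <<'E'
from plant import manip, get_image
import cv2, numpy as np
print(manip.sense()); print(manip.grip_point_offset)
for n in("side","top"):
    d=get_image(n); cv2.imwrite(f"pics/{n}0.png",d["frame"][:,:,::-1]); print(n,d["mtx"],d["position"],d["orientation"])
    np.savez(f"{n}0.npz",**d)
E
```

```text
pics
{'clock': 0.0, 'joint_pos': array([-1.00130300e+00,  4.07816856e-02,  8.38003660e-02, -5.12528108e-04,
       -1.61548192e+00, -3.33715720e-01]), 'qvel': array([ 0.00015598, -0.00019033,  0.00193525,  0.00114345,  0.00061341,
        0.00029177]), 'joint_torque': array([-7.64116394e-04, -3.68199420e+01,  3.47421598e+01,  6.93237931e+00,
       -5.17863620e-03,  1.23238141e-05]), 'ee_pos': array([ 0.14022094, -0.58317302,  0.30288048]), 'tcp_rot': array([[-9.72327723e-01, -2.33620590e-01, -4.67603470e-04],
       [-2.33621049e-01,  9.72326274e-01,  1.67991652e-03],
       [ 6.22000519e-05,  1.74267142e-03, -9.99998480e-01]]), 'contact_force': array([-0.48137856,  0.44880998,  0.42591453]), 'ft_torque': array([-0.01080242, -0.01720223, -0.00213785]), 'opening': 0.9970226458186854}
0.0539
side [[474.7605439    0.         321.10728575]
 [  0.         474.7605439  230.53222213]
 [  0.           0.           1.        ]] [0.30885349 0.53028263 0.86510233] [[-0.91878892 -0.29530658  0.26195598]
 [-0.39455705  0.70770092 -0.5860752 ]
 [-0.01231463 -0.64183598 -0.76674306]]
top [[532.32996239   0.         324.36522473]
 [  0.         532.32996239 243.19927394]
 [  0.           0.           1.        ]] [ 0.48533992 -0.0414049   1.11656176] [[ 4.43358787e-04 -9.94606689e-01  1.03717585e-01]
 [-9.99839339e-01 -2.29944087e-03 -1.77766549e-02]
 [ 1.79192723e-02 -1.03693040e-01 -9.94447914e-01]]
```

View pics/side0.png

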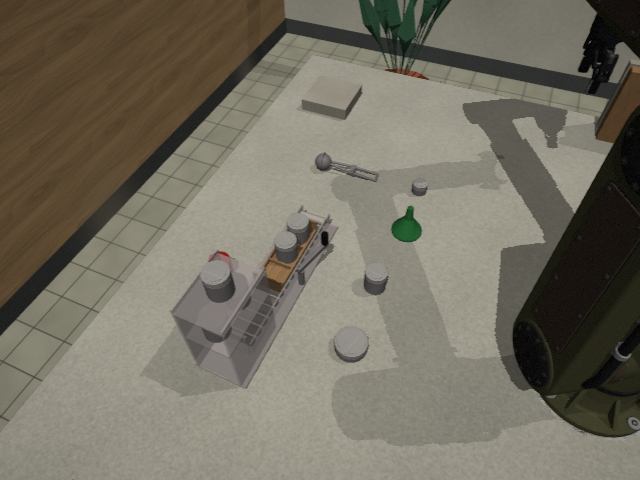

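View pics/top0.png

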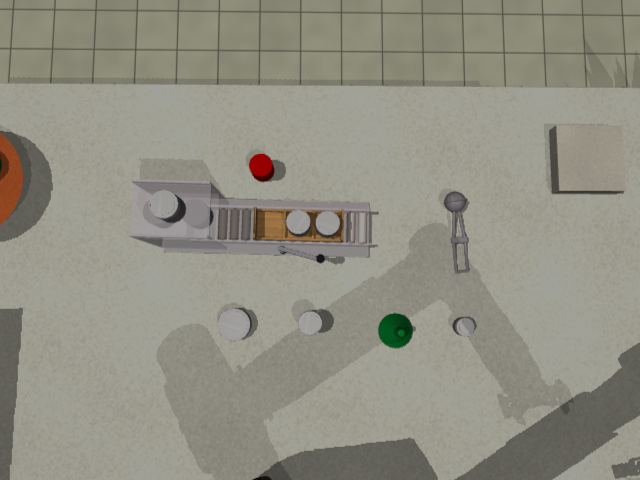

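Overview: the loose tin is at about (311,322) in the top view, the tray spans (254–343, 207–241), the bay is on the left (+y), the bar knob is at (320,258), and the red look-alike is at (262,167). Next I'll zoom in and measure.

```bash
cat > h.py <<'E'
import numpy as np, cv2
def ray(d,u,v,z):
    K=d["mtx"];R=d["orientation"];p=d["position"]
    r=R@np.array([(u-K[0,2])/K[0,0],(v-K[1,2])/K[1,1],1.]); t=(z-p[2])/r[2]
    return p+t*r
def cloud(d):
    K=d["mtx"];Z=d["range_z"];v,u=np.indices(Z.shape)
    c=np.stack([(u-K[0,2])/K[0,0]*Z,(v-K[1,2])/K[1,1]*Z,Z],-1)
    return c@d["orientation"].T+d["position"]
def proj(d,P):
    c=d["orientation"].T@(np.array(P)-d["position"]); q=d["mtx"]@c; return q[:2]/q[2]
E
python3 - <<'E'
import numpy as np,cv2
from h import *
d=dict(np.load("top0.npz")); P=cloud(d); f=d["frame"]
cv2.imwrite("pics/topz.png",cv2.resize(f[170:350,120:390,::-1],None,fx=2.9,fy=2.9,interpolation=cv2.INTER_CUBIC))
def disc(name,u0,v0,r,zt):
    m=np.zeros(f.shape[:2],bool); m[v0-r:v0+r,u0-r:u0+r]=1
    s=m&(abs(P[...,2]-zt)<.006)
    c,rad=cv2.minEnclosingCircle(np.argwhere(s)[:,::-1].astype(np.float32))
    print(name,s.sum(),c,rad,"ray",ray(d,*c,zt).round(4),"mean",P[s].mean(0).round(4))
disc("tin",311,322,25,.054)
disc("mid",298,222,15,.092); disc("rear",328,222,16,.092)
disc("sa",464,326,20,.030); disc("sb",235,324,25,.026)
disc("knob",320,258,9,.096)
# tray mask
hsv=cv2.cvtColor(f,cv2.COLOR_RGB2HSV)
m=cv2.inRange(hsv,(8,90,60),(25,255,255)); m[:, :200]=0; m[:,380:]=0; m[:190]=0;m[260:]=0
pts=P[m>0]; print(len(pts), np.percentile(pts,[1,5,50,95,99],axis=0).round(4))
r=cv2.minAreaRect(np.argwhere(m>0)[:,::-1].astype(np.float32)); print(r)
b=(m>0)&(P[...,2]>.064)
print([ (ray(d,u,v,.07).round(4)) for u,v in [np.argwhere(b)[:,::-1].min(0),np.argwhere(b)[:,::-1].max(0)]])
for side in (slice(240,275),slice(330,350)):
    q=np.zeros_like(b);q[:,side]=b[:,side]; print(q.sum(), P[q].mean(0).round(4),P[q].min(0).round(4),P[q].max(0).round(4))
E
```

```text
tin 445 (309.71429443359375, 322.8571472167969) 12.16394329071045 ray [ 0.4379 -0.0315  0.054 ] mean [ 0.4382 -0.0315  0.0561]
mid 469 (297.8376770019531, 221.9545440673828) 12.365829467773438 ray [ 0.6336 -0.0082  0.092 ] mean [ 0.6334 -0.0085  0.094 ]
rear 456 (327.3611755371094, 222.978759765625) 12.300182342529297 ray [ 0.6317 -0.0655  0.092 ] mean [ 0.6315 -0.0655  0.094 ]
sa 276 (464.30950927734375, 326.9047546386719) 9.752287864685059 ray [ 0.4286 -0.3449  0.03  ] mean [ 0.4288 -0.3449  0.0317]
sb 804 (234.0635223388672, 324.5227966308594) 16.675893783569336 ray [0.4334 0.1216 0.026 ] mean [0.4341 0.1217 0.0282]
knob 52 (320.25, 258.25) 3.952946901321411 ray [ 0.5627 -0.0518  0.096 ] mean [ 0.5625 -0.0518  0.0975]
1640 [[ 0.6013 -0.0951  0.0354]
 [ 0.6047 -0.0925  0.037 ]
 [ 0.6294  0.0279  0.0416]
 [ 0.6627  0.0766  0.071 ]
 [ 0.6659  0.0793  0.0739]]
((297.9841003417969, 224.46533203125), (89.60704040527344, 31.98142433166504), 1.9525092840194702)
[array([0.6665, 0.0817, 0.07  ]), array([ 0.6009, -0.097 ,  0.07  ])]
77 [0.6288 0.0737 0.112 ] [ 0.4853 -0.0414  0.0647] [0.6662 0.081  1.1166]
61 [ 0.6307 -0.0947  0.0709] [ 0.6004 -0.0973  0.0649] [ 0.6606 -0.0928  0.0754]
```

View pics/topz.png

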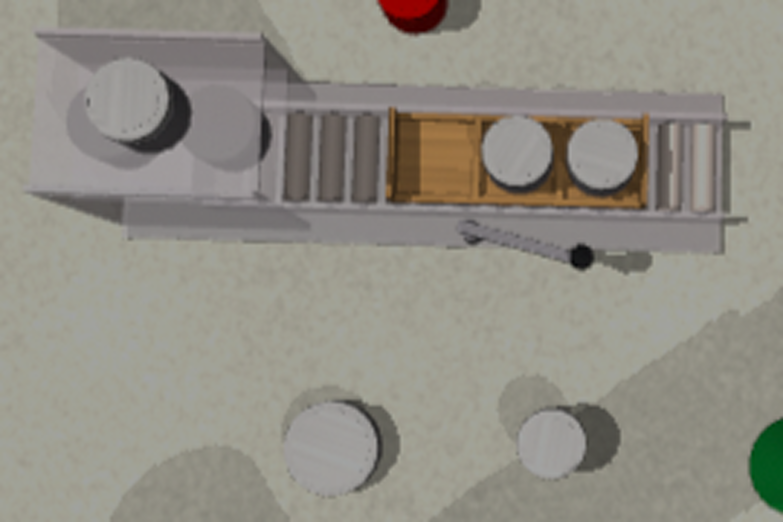

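```bash
python3 - <<'E'
import numpy as np,cv2
from h import *
d=dict(np.load("top0.npz")); P=cloud(d); f=d["frame"]
g=cv2.cvtColor(f,cv2.COLOR_RGB2HSV)
m=cv2.inRange(g,(8,90,60),(25,255,255)); m[:, :200]=0; m[:,380:]=0; m[:190]=0;m[260:]=0
# tray side edges: long edge lines at wall-top height .048
ys=[];lo=[];hi=[]
for u in range(258,340):
    v=np.where(m[:,u])[0]
    if len(v): ys.append(u);lo.append(v.min());hi.append(v.max())
for e,n in((lo,"far"),(hi,"near")):
    pts=np.array([ray(d,u,v+(.5 if n=="near" else -.5),.048)[:2] for u,v in zip(ys,e)])
    vx,vy,x0,y0=cv2.fitLine(pts.astype(np.float32),cv2.DIST_HUBER,0,.001,.001).ravel()
    s=np.sign(vy); print(n,vx*s,vy*s,x0-vx/vy*y0, "x at y=0")
# end walls (top z .070): edges per row
L=[];Rr=[]
for v in range(210,240):
    u=np.where(m[v])[0]
    if len(u): L.append(ray(d,u.min()-.5,v,.070)); Rr.append(ray(d,u.max()+.5,v,.070))
print("front",np.median(L,0),"rear",np.median(Rr,0))
# bar cloud
s=(abs(P[...,2]-.064)<.006)&(P[...,0]<.598)&(P[...,0]>.54)&(abs(P[...,1])<.12)
q=P[s]; print(len(q)); print(cv2.fitLine(q[:,:2].astype(np.float32),cv2.DIST_HUBER,0,.001,.001).ravel(), q.min(0),q.max(0))
# pivot guess
for uv in ((281.7,248.6),): print("pivot",ray(d,*uv,.066))
print("roof edge", [ray(d,u,v,.118).round(4) for u,v in ((210,184),(210.5,237))])
# edge of rack tier points
s=(abs(P[...,2]-.12)<.012)&(P[...,0]>.5)&(P[...,1]>.05); q=P[s]; print(len(q), np.percentile(q,[1,50,99],axis=0).round(4) if len(q) else 0)
cv2.imwrite("pics/topzz.png",cv2.resize(f[195:275,200:385,::-1],None,fx=4.3,fy=4.3,interpolation=cv2.INTER_CUBIC))
E
```

```text
far 0.031280734 0.99951065 0.66543376 x at y=0
near 0.023190878 0.99973106 0.6029048 x at y=0
front [0.63138407 0.08045816 0.07      ] rear [ 0.63190428 -0.09610838  0.07      ]
175
[ 0.2793151   0.9601995   0.57535774 -0.0061911 ] [ 0.55530737 -0.05353266  0.05843367] [0.58935754 0.03333573 0.06982942]
pivot [0.58396556 0.02428336 0.066     ]
roof edge [array([0.7021, 0.1582, 0.118 ]), array([0.6007, 0.155 , 0.118 ])]
454 [[0.588  0.1401 0.1089]
 [0.6282 0.1481 0.1246]
 [0.683  0.2669 0.1314]]
```

View pics/topzz.png

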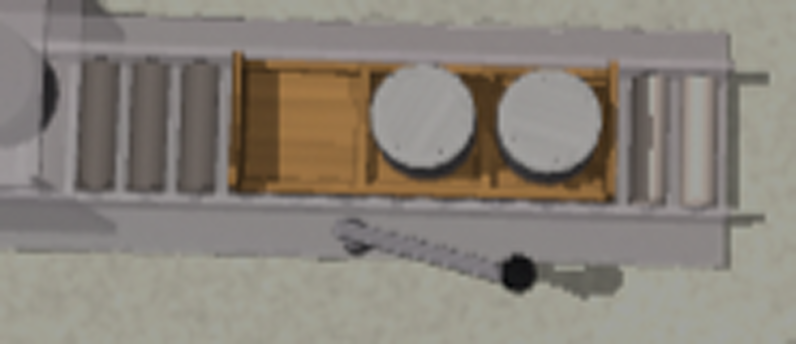

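```bash
R='{"x":-0.021,"y":0.0233}'; python3 -m pendant '[{"x":-0.021,"y":0.0233},{"x":-0.021,"y":0.0233},{"x":-0.021,"y":0.0233},{"x":-0.021,"y":0.0233},{"x":-0.021,"y":0.0233},{"x":-0.021,"y":0.0233},{"x":-0.021,"y":0.0233},{"x":-0.021,"y":0.0233},{"x":-0.021,"y":0.0233},{"x":-0.021,"y":0.0233}]' 1
python3 -m pendant '[{"x":-0.021,"y":0.0233},{"x":-0.021,"y":0.0233},{"x":-0.021,"y":0.0233},{"x":-0.021,"y":0.0233},{"x":-0.021,"y":0.0233},{"x":-0.021,"y":0.0233},{"x":-0.021,"y":0.0233},{"x":-0.021,"y":0.0233},{"x":-0.021,"y":0.0233},{"x":-0.021,"y":0.0233}]'
python3 -m pendant '[{"turn":-0.119},{"turn":-0.119},{"turn":-0.119},{"turn":-0.119},{"turn":-0.119},{"turn":-0.119},{"turn":-0.119},{"turn":-0.119},{"turn":-0.119},{"turn":-0.119},{"turn":-0.119},{"x":0}]'
python3 -c "
from plant import manip
s=manip.sense();print(s['joint_pos'],s['tcp_rot'])"
```

```text
[-1.00133519e+00  4.07439929e-02  8.39045642e-02 -4.16722293e-04
 -1.61550853e+00 -3.33721729e-01] [[-9.72337608e-01 -2.33579410e-01 -4.85998530e-04]
 [-2.33579887e-01  9.72336409e-01  1.53123689e-03]
 [ 1.14888657e-04  1.60239870e-03 -9.99998710e-01]]$[0]: bad value
$[0]: bad value
$[0]: bad value
```

```bash
python3 -m pendant '[{"x":-0.021,"y":0.0233,"z":0,"turn":0},{"x":-0.021,"y":0.0233,"z":0,"turn":0},{"x":-0.021,"y":0.0233,"z":0,"turn":0},{"x":-0.021,"y":0.0233,"z":0,"turn":0},{"x":-0.021,"y":0.0233,"z":0,"turn":0},{"x":-0.021,"y":0.0233,"z":0,"turn":0},{"x":-0.021,"y":0.0233,"z":0,"turn":0},{"x":-0.021,"y":0.0233,"z":0,"turn":0},{"x":-0.021,"y":0.0233,"z":0,"turn":0},{"x":-0.021,"y":0.0233,"z":0,"turn":0}]' 1
```

```text
clock: 0.93
ee_pos: [0.2902, -0.3063, 0.3036]
tcp_rot: [[-0.972, -0.233, -0.0], [-0.233, 0.972, 0.0], [-0.0, 0.0, -1.0]]
contact_force: [0.8, 0.8, -0.6]
opening: 1.002
```

All four keys are required; that works.

```bash
python3 -m pendant '[{"x":-0.021,"y":0.0233,"z":0,"turn":0},{"x":-0.021,"y":0.0233,"z":0,"turn":0},{"x":-0.021,"y":0.0233,"z":0,"turn":0},{"x":-0.021,"y":0.0233,"z":0,"turn":0},{"x":-0.021,"y":0.0233,"z":0,"turn":0},{"x":-0.021,"y":0.0233,"z":0,"turn":0},{"x":-0.021,"y":0.0233,"z":0,"turn":0},{"x":-0.021,"y":0.0233,"z":0,"turn":0},{"x":-0.021,"y":0.0233,"z":0,"turn":0},{"x":-0.021,"y":0.0233,"z":0,"turn":0}]' 1
python3 -m pendant '[{"x":0,"y":0,"z":0,"turn":-0.119},{"x":0,"y":0,"z":0,"turn":-0.119},{"x":0,"y":0,"z":0,"turn":-0.119},{"x":0,"y":0,"z":0,"turn":-0.119},{"x":0,"y":0,"z":0,"turn":-0.119},{"x":0,"y":0,"z":0,"turn":-0.119},{"x":0,"y":0,"z":0,"turn":-0.119},{"x":0,"y":0,"z":0,"turn":-0.119},{"x":0,"y":0,"z":0,"turn":-0.119},{"x":0,"y":0,"z":0,"turn":-0.119},{"x":0,"y":0,"z":0,"turn":-0.119},{"x":0,"y":0,"z":0,"turn":0}]'
python3 -c "
from plant import manip
s=manip.sense();print(s['joint_pos'],s['tcp_rot'])"
```

```text
clock: 1.77
ee_pos: [0.44, -0.0305, 0.3037]
tcp_rot: [[-0.972, -0.234, -0.0], [-0.234, 0.972, 0.0], [-0.0, 0.0, -1.0]]
contact_force: [0.6, 0.0, 0.1]
opening: 0.999
clock: 2.77
ee_pos: [0.4396, -0.0321, 0.3035]
tcp_rot: [[-0.022, -1.0, -0.001], [-1.0, 0.022, 0.0], [-0.0, 0.001, -1.0]]
contact_force: [0.2, -0.3, -0.3]
opening: 0.999
[ 3.88883590e-01 -3.95149446e-01 -2.95603898e-01 -3.78460897e-04
 -1.67096473e+00 -4.10677247e-01] [[-2.17542466e-02 -9.99763090e-01 -7.19132042e-04]
 [-9.99763344e-01  2.17541713e-02  1.12284829e-04]
 [-9.66141064e-05  7.21404526e-04 -9.99999735e-01]]
```

```bash
python3 -m pendant '[{"x":0,"y":0.0015,"z":0.03,"turn":0},{"x":0,"y":0,"z":0.03,"turn":0},{"x":0,"y":0,"z":0.03,"turn":0},{"x":0,"y":0,"z":0.03,"turn":0},{"x":0,"y":0,"z":0.03,"turn":0},{"x":0,"y":0,"z":0.03,"turn":0},{"x":0,"y":0,"z":0.02,"turn":0},{"x":0,"y":0,"z":0.015,"turn":0},{"x":0,"y":0,"z":0,"turn":0},{"x":0,"y":0,"z":0,"turn":0}]' 1
python3 -m pendant '[{"x":0,"y":0,"z":0,"turn":0},{"x":0,"y":0,"z":0,"turn":0},{"x":0,"y":0,"z":0,"turn":0},{"x":0,"y":0,"z":0,"turn":0},{"x":0,"y":0,"z":0,"turn":0},{"x":0,"y":0,"z":0,"turn":0},{"x":0,"y":0,"z":0,"turn":0},{"x":0,"y":0,"z":0,"turn":0}]' -1 25
python3 - <<'E'
from plant import get_image
import cv2
d=get_image("side"); cv2.imwrite("pics/s1.png",cv2.resize(d["frame"][150:400,150:480,::-1],None,fx=2.4,fy=2.4))
E
```

```text
clock: 3.6
ee_pos: [0.4379, -0.0323, 0.0886]
tcp_rot: [[-0.028, -1.0, -0.002], [-1.0, 0.028, -0.001], [0.001, 0.002, -1.0]]
contact_force: [0.1, -0.0, 0.8]
opening: 1.001
clock: 4.27
ee_pos: [0.4389, -0.0319, 0.0901]
tcp_rot: [[-0.026, -1.0, 0.002], [-1.0, 0.026, 0.0], [-0.0, -0.002, -1.0]]
contact_force: [-0.8, 1.1, 6.5]
opening: 0.556
```

View pics/s1.png

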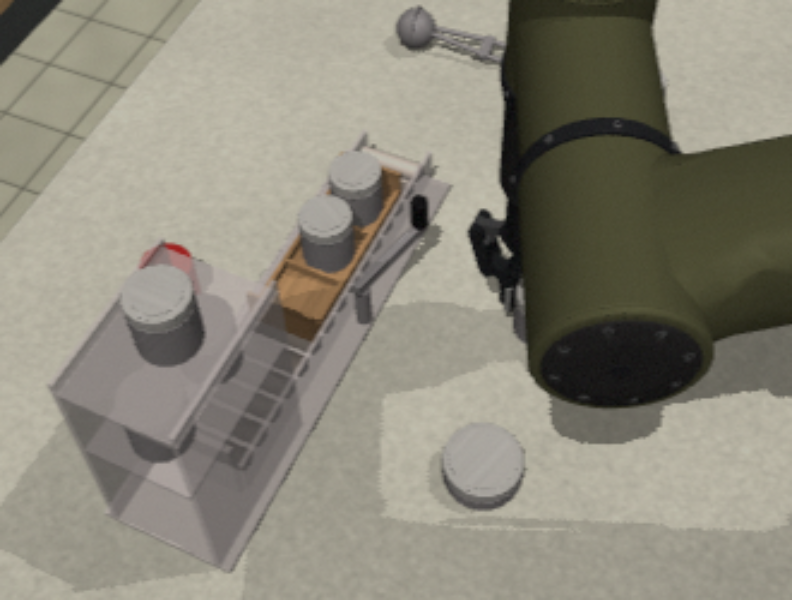

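```bash
python3 -m pendant '[{"x":0,"y":0,"z":-0.01,"turn":0},{"x":0,"y":0,"z":-0.02,"turn":0},{"x":0,"y":0,"z":-0.03,"turn":0},{"x":0,"y":0,"z":-0.03,"turn":0},{"x":0,"y":0,"z":-0.03,"turn":0},{"x":0,"y":0,"z":-0.02,"turn":0},{"x":0,"y":0,"z":0,"turn":0}]'
python3 -m pendant '[{"x":-0.005,"y":-0.01,"z":0,"turn":0},{"x":-0.009,"y":-0.022,"z":0,"turn":0},{"x":-0.010,"y":-0.025,"z":0,"turn":0},{"x":-0.010,"y":-0.025,"z":0,"turn":0},{"x":-0.010,"y":-0.025,"z":0,"turn":0},{"x":-0.010,"y":-0.025,"z":0,"turn":0},{"x":-0.010,"y":-0.025,"z":0,"turn":0},{"x":-0.009,"y":-0.022,"z":0,"turn":0},{"x":-0.005,"y":-0.012,"z":0,"turn":0},{"x":-0.003,"y":-0.004,"z":0,"turn":0},{"x":0,"y":0,"z":0,"turn":0},{"x":0,"y":0,"z":0,"turn":0}]'
python3 - <<'E'
from plant import get_image
import cv2,numpy as np
for n in("side","top"):
    d=get_image(n); np.savez(n+"2.npz",**d)
    f=d["frame"][150:350,150:450] if n=="side" else d["frame"][140:320,190:430]
    cv2.imwrite(f"pics/{n}2.png",cv2.resize(f[...,::-1],None,fx=2.6,fy=2.6))
E
```

```text
clock: 4.9
ee_pos: [0.4394, -0.0322, 0.2344]
tcp_rot: [[-0.026, -1.0, 0.007], [-1.0, 0.026, 0.001], [-0.001, -0.007, -1.0]]
contact_force: [0.6, 0.9, -0.5]
opening: 0.551
clock: 5.9
ee_pos: [0.6347, 0.0437, 0.2284]
tcp_rot: [[-0.026, -1.0, -0.001], [-1.0, 0.026, -0.0], [0.0, 0.001, -1.0]]
contact_force: [0.5, -0.1, -1.8]
opening: 0.556
```

View pics/side2.png

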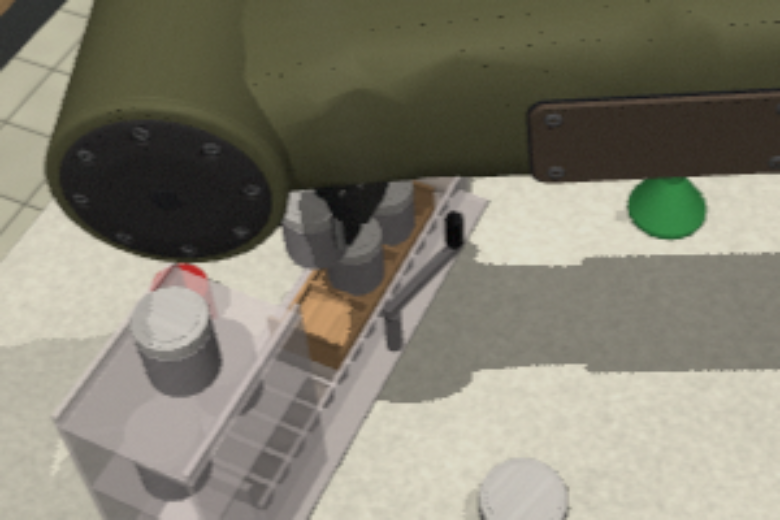

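View pics/top2.png

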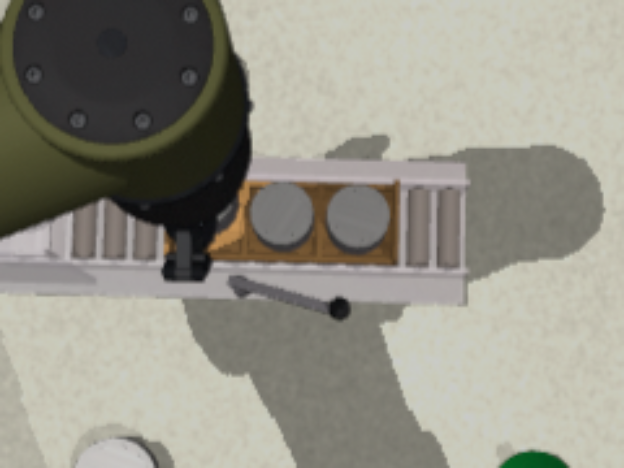

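```bash
python3 -m pendant '[{"x":-0.003,"y":-0.001,"z":0,"turn":0},{"x":-0.003,"y":0,"z":0.01,"turn":0},{"x":0,"y":0,"z":0.02,"turn":0},{"x":0,"y":0,"z":0.02,"turn":0},{"x":0,"y":0,"z":0.015,"turn":0},{"x":0,"y":0,"z":0.01,"turn":0},{"x":0,"y":0,"z":0,"turn":0},{"x":0,"y":0,"z":0,"turn":0}]'
python3 - <<'E'
from plant import get_image
import cv2,numpy as np
for n in("side",):
    d=get_image(n); np.savez(n+"3.npz",**d)
    f=d["frame"][180:330,200:400]
    cv2.imwrite(f"pics/{n}3.png",cv2.resize(f[...,::-1],None,fx=4,fy=4,interpolation=cv2.INTER_CUBIC))
E
```

```text
clock: 6.67
ee_pos: [0.6362, 0.0497, 0.1538]
tcp_rot: [[-0.026, -1.0, -0.0], [-1.0, 0.026, -0.0], [0.0, 0.0, -1.0]]
contact_force: [0.8, -0.4, -0.3]
opening: 0.555
```

View pics/side3.png

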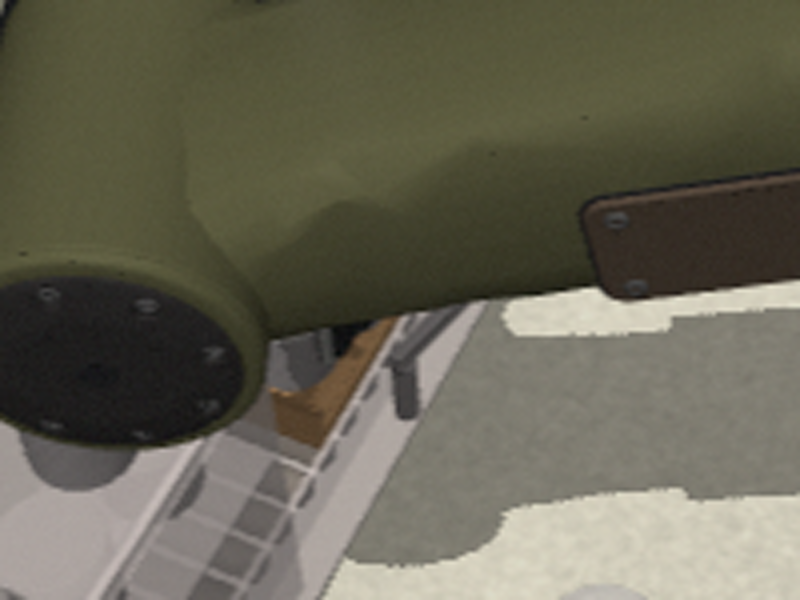

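```bash
python3 - <<'E'
from plant import get_image
from h import *
d=dict(np.load("side3.npz"));P=cloud(d)
for x,y in((100,370),(90,430),(250,340),(150,130),(220,400),(300,300),(500,250),(30,430)):
    print((x,y),P[180+y//4,200+x//4].round(3))
d=get_image("top");P=cloud(d);np.savez("top3.npz",**d)
m=(P[...,2]>.2)&(P[...,1]>.06)&(P[...,0]>.55)
print(np.percentile(P[m],[1,50,99],axis=0).round(3), P[m][:,1].max(), P[m][:,0].max())
cv2.imwrite("pics/top3.png",d["frame"][:,:,::-1])
E
```

```text
(100, 370) [0.531 0.296 0.433]
(90, 430) [0.54  0.298 0.4  ]
(250, 340) [0.495 0.275 0.439]
(150, 130) [0.54  0.242 0.474]
(220, 400) [0.504 0.282 0.414]
(300, 300) [0.489 0.256 0.436]
(500, 250) [0.439 0.23  0.455]
(30, 430) [0.56  0.302 0.394]
[[0.551 0.062 0.214]
 [0.589 0.148 0.474]
 [0.68  0.295 0.495]] 0.3066031409837053 0.6899821245678246
```

View pics/top3.png

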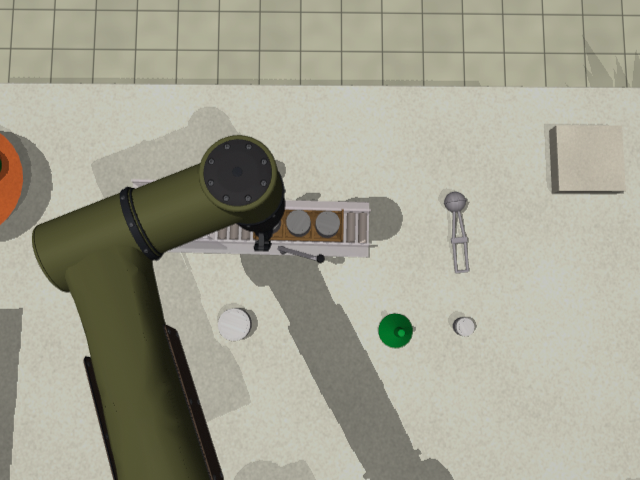

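The wrist link bottoms out at about z = 0.37, well above the rack top at 0.254. I'll finish lowering the tin.

```bash
python3 -m pendant '[{"x":0,"y":0,"z":0.01,"turn":0},{"x":0,"y":0,"z":0.008,"turn":0},{"x":0,"y":0,"z":0.005,"turn":0},{"x":0,"y":0,"z":0,"turn":0},{"x":0,"y":0,"z":0,"turn":0}]'
python3 -m pendant '[{"x":0,"y":0,"z":0.001,"turn":0},{"x":0,"y":0,"z":0,"turn":0},{"x":0,"y":0,"z":0,"turn":0}]'
```

```text
clock: 7.18
ee_pos: [0.6362, 0.0497, 0.1303]
tcp_rot: [[-0.026, -1.0, -0.001], [-1.0, 0.026, -0.0], [0.0, 0.001, -1.0]]
contact_force: [-1.1, -0.2, 0.0]
opening: 0.554
clock: 7.43
ee_pos: [0.6365, 0.0498, 0.1301]
tcp_rot: [[-0.026, -1.0, 0.0], [-1.0, 0.026, 0.0], [-0.0, -0.0, -1.0]]
contact_force: [-0.9, 0.2, -1.2]
opening: 0.555
```

```bash
python3 -m pendant '[{"x":0,"y":0,"z":0.001,"turn":0},{"x":0,"y":0,"z":0,"turn":0},{"x":0,"y":0,"z":0,"turn":0}]'
python3 -m pendant '[{"x":0,"y":0,"z":0.001,"turn":0},{"x":0,"y":0,"z":0,"turn":0},{"x":0,"y":0,"z":0,"turn":0}]'
```

```text
clock: 7.68
ee_pos: [0.6364, 0.0498, 0.1289]
tcp_rot: [[-0.026, -1.0, -0.0], [-1.0, 0.026, 0.0], [-0.0, 0.0, -1.0]]
contact_force: [-0.6, 0.1, -0.5]
opening: 0.555
clock: 7.93
ee_pos: [0.6365, 0.0498, 0.1283]
tcp_rot: [[-0.026, -1.0, 0.001], [-1.0, 0.026, 0.0], [-0.0, -0.001, -1.0]]
contact_force: [0.3, 0.1, 0.7]
opening: 0.552
```

```bash
python3 -m pendant '[{"x":0,"y":0,"z":0,"turn":0},{"x":0,"y":0,"z":0,"turn":0},{"x":0,"y":0,"z":0,"turn":0},{"x":0,"y":0,"z":0,"turn":0},{"x":0,"y":0,"z":0,"turn":0}]' 0.45
python3 -m pendant '[{"x":0,"y":0,"z":-0.01,"turn":0},{"x":0,"y":0,"z":-0.02,"turn":0},{"x":0,"y":0,"z":-0.03,"turn":0},{"x":0,"y":0,"z":-0.03,"turn":0},{"x":0,"y":0,"z":-0.02,"turn":0},{"x":0,"y":0,"z":0,"turn":0}]'
```

```text
clock: 8.35
ee_pos: [0.6364, 0.0498, 0.1278]
tcp_rot: [[-0.026, -1.0, -0.0], [-1.0, 0.026, 0.0], [-0.0, 0.0, -1.0]]
contact_force: [0.0, 0.6, 0.1]
opening: 0.725
clock: 8.85
ee_pos: [0.638, 0.0496, 0.2454]
tcp_rot: [[-0.026, -1.0, 0.01], [-1.0, 0.026, 0.001], [-0.002, -0.01, -1.0]]
contact_force: [0.5, -0.6, 0.8]
opening: 0.723
```

```bash
python3 -m pendant '[{"x":0.01,"y":0.0015,"z":0,"turn":0},{"x":0.02,"y":0,"z":0,"turn":0},{"x":0.025,"y":0,"z":0,"turn":0},{"x":0.025,"y":0,"z":0,"turn":0},{"x":0.025,"y":0,"z":0,"turn":0},{"x":0.025,"y":0,"z":0,"turn":0},{"x":0.025,"y":0,"z":0,"turn":0},{"x":0.015,"y":0,"z":0,"turn":0},{"x":0.01,"y":0,"z":0,"turn":0},{"x":0,"y":0,"z":0,"turn":0}]' -1
python3 - <<'E'
from plant import get_image
from h import *
for n in("side","top"):
    d=get_image(n); np.savez(n+"4.npz",**d); P=cloud(d)
    f=d["frame"][180:330,200:400] if n=="side" else d["frame"][180:290,200:400]
    cv2.imwrite(f"pics/{n}4.png",cv2.resize(f[...,::-1],None,fx=4,fy=4,interpolation=cv2.INTER_CUBIC))
    if n=="top":
        for y0 in (.05,-.008,-.066):
            s=(abs(P[...,2]-.093)<.006)&(abs(P[...,1]-y0)<.035)&(abs(P[...,0]-.634)<.035)
            c,r=cv2.minEnclosingCircle(np.argwhere(s)[:,::-1].astype(np.float32)); print(s.sum(),r,ray(d,*c,.092).round(4))
E
```

```text
clock: 9.68
ee_pos: [0.6298, -0.1319, 0.2373]
tcp_rot: [[-0.028, -1.0, -0.001], [-1.0, 0.028, -0.0], [0.0, 0.001, -1.0]]
contact_force: [0.3, -0.2, -0.4]
opening: 0.004
26 6.103377819061279 [0.6187 0.0379 0.092 ]
234 12.093486785888672 [ 0.6325 -0.0085  0.092 ]
337 14.769566535949707 [ 0.6324 -0.0603  0.092 ]
```

View pics/side4.png

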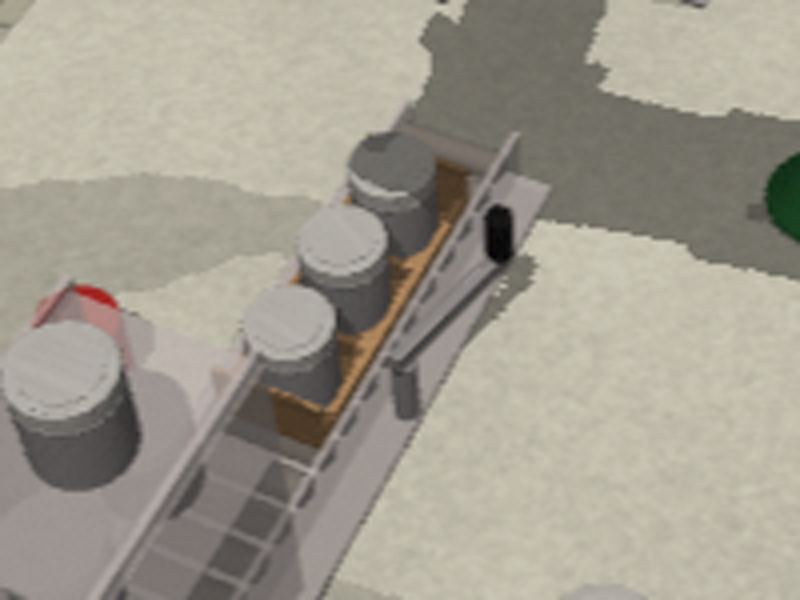

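View pics/top4.png

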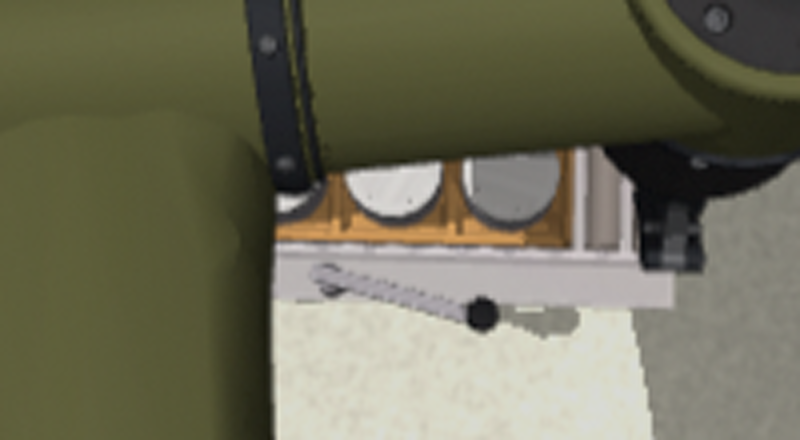

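```bash
python3 - <<'E'
from h import *
d=dict(np.load("side4.npz"));P=cloud(d)
s=((abs(P[...,2]-.092)<.004)&(abs(P[...,1])<.1)&(abs(P[...,0]-.634)<.04)).astype(np.uint8)
n,l,st,c=cv2.connectedComponentsWithStats(s)
for i in range(1,n):
    if st[i,4]>60: print(st[i,4],P[l==i].mean(0).round(4),ray(d,*c[i],.092).round(4))
E
```

```text
307 [ 0.6295 -0.0644  0.0927] [ 0.6298 -0.0648  0.092 ]
332 [ 0.6317 -0.0076  0.0927] [ 0.6319 -0.008   0.092 ]
357 [0.633  0.0505 0.0927] [0.6332 0.0501 0.092 ]
```

```bash
python3 -m pendant '[{"x":0,"y":-0.001,"z":0.015,"turn":0},{"x":0,"y":0,"z":0.025,"turn":0},{"x":0,"y":0,"z":0.025,"turn":0},{"x":0,"y":0,"z":0.025,"turn":0},{"x":0,"y":0,"z":0.016,"turn":0},{"x":0,"y":0,"z":0.010,"turn":0},{"x":0,"y":0,"z":0,"turn":0},{"x":0,"y":0,"z":0,"turn":0}]'
python3 -m pendant '[{"x":-0.005,"y":0,"z":0,"turn":0},{"x":-0.005,"y":0,"z":0,"turn":0},{"x":-0.003,"y":0,"z":0,"turn":0},{"x":-0.003,"y":0,"z":0,"turn":0},{"x":-0.003,"y":0,"z":0,"turn":0},{"x":-0.003,"y":0,"z":0,"turn":0}]'
```

```text
clock: 10.45
ee_pos: [0.6315, -0.1295, 0.1224]
tcp_rot: [[-0.025, -1.0, 0.0], [-1.0, 0.025, -0.0], [0.0, -0.0, -1.0]]
contact_force: [0.7, 0.2, 0.9]
opening: -0.001
clock: 10.95
ee_pos: [0.6319, -0.1081, 0.1223]
tcp_rot: [[-0.026, -1.0, 0.0], [-1.0, 0.026, -0.0], [0.0, -0.001, -1.0]]
contact_force: [0.3, -1.6, 1.4]
opening: -0.001
```

```bash
python3 -m pendant '[{"x":-0.003,"y":0,"z":0,"turn":0},{"x":-0.003,"y":0,"z":0,"turn":0},{"x":-0.003,"y":0,"z":0,"turn":0},{"x":-0.004,"y":0,"z":0,"turn":0},{"x":-0.004,"y":0,"z":0,"turn":0},{"x":-0.004,"y":0,"z":0,"turn":0},{"x":-0.004,"y":0,"z":0,"turn":0},{"x":-0.004,"y":0,"z":0,"turn":0},{"x":-0.004,"y":0,"z":0,"turn":0},{"x":-0.004,"y":0,"z":0,"turn":0},{"x":-0.004,"y":0,"z":0,"turn":0},{"x":-0.004,"y":0,"z":0,"turn":0}]'
python3 - <<'E'
from plant import get_image
from h import *
for n in("side","top"):
    d=get_image(n); np.savez(n+"5.npz",**d); P=cloud(d)
    f=d["frame"][180:330,200:400] if n=="side" else d["frame"][180:290,200:400]
    cv2.imwrite(f"pics/{n}5.png",cv2.resize(f[...,::-1],None,fx=4,fy=4,interpolation=cv2.INTER_CUBIC))
E
```

```text
clock: 11.95
ee_pos: [0.6329, -0.0628, 0.1218]
tcp_rot: [[-0.026, -1.0, -0.0], [-1.0, 0.026, 0.0], [-0.0, 0.0, -1.0]]
contact_force: [0.1, -2.3, 1.0]
opening: -0.004
```

View pics/side5.png

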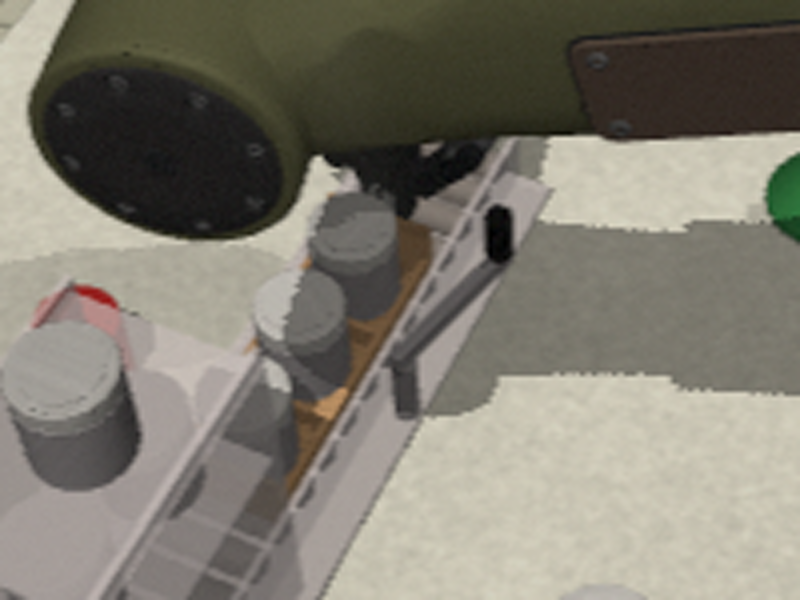

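View pics/top5.png

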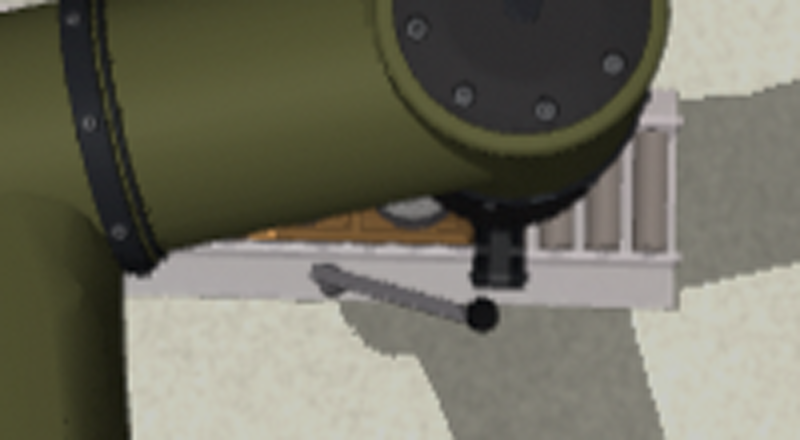

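```bash
python3 -m pendant '[{"x":-0.004,"y":0,"z":0,"turn":0},{"x":-0.004,"y":0,"z":0,"turn":0},{"x":-0.004,"y":0,"z":0,"turn":0},{"x":-0.004,"y":0,"z":0,"turn":0},{"x":-0.004,"y":0,"z":0,"turn":0},{"x":-0.004,"y":0,"z":0,"turn":0},{"x":-0.004,"y":0,"z":0,"turn":0},{"x":-0.004,"y":0,"z":0,"turn":0},{"x":-0.004,"y":0,"z":0,"turn":0},{"x":-0.004,"y":0,"z":0,"turn":0},{"x":-0.004,"y":0,"z":0,"turn":0},{"x":-0.004,"y":0,"z":0,"turn":0}]'
python3 -m pendant '[{"x":-0.003,"y":0,"z":0,"turn":0},{"x":-0.003,"y":0,"z":0,"turn":0},{"x":-0.003,"y":0,"z":0,"turn":0},{"x":-0.003,"y":0,"z":0,"turn":0},{"x":-0.003,"y":0,"z":0,"turn":0},{"x":-0.003,"y":0,"z":0,"turn":0},{"x":-0.002,"y":0,"z":0,"turn":0},{"x":-0.002,"y":0,"z":0,"turn":0},{"x":-0.002,"y":0,"z":0,"turn":0},{"x":-0.002,"y":0,"z":0,"turn":0},{"x":-0.002,"y":0,"z":0,"turn":0}]'
```

```text
clock: 13.05
ee_pos: [0.6342, -0.0148, 0.1219]
tcp_rot: [[-0.026, -1.0, -0.0], [-1.0, 0.026, 0.0], [-0.0, 0.0, -1.0]]
contact_force: [-1.0, -1.7, -0.8]
opening: -0.001
clock: 13.97
ee_pos: [0.6349, 0.0129, 0.1219]
tcp_rot: [[-0.026, -1.0, -0.0], [-1.0, 0.026, 0.0], [-0.0, 0.0, -1.0]]
contact_force: [-0.3, -1.3, -1.5]
opening: 0.0
```

```bash
python3 -m pendant '[{"x":-0.0015,"y":0,"z":0,"turn":0},{"x":-0.0015,"y":0,"z":0,"turn":0},{"x":-0.0015,"y":0,"z":0,"turn":0},{"x":-0.0015,"y":0,"z":0,"turn":0}]'
python3 -m pendant '[{"x":-0.001,"y":0,"z":0,"turn":0},{"x":-0.001,"y":0,"z":0,"turn":0}]'
python3 -m pendant '[{"x":-0.001,"y":0,"z":0,"turn":0},{"x":-0.001,"y":0,"z":0,"turn":0}]'
```

```text
clock: 14.3
ee_pos: [0.6351, 0.0189, 0.1219]
tcp_rot: [[-0.026, -1.0, -0.0], [-1.0, 0.026, 0.0], [-0.0, 0.0, -1.0]]
contact_force: [-0.4, -2.0, -0.4]
opening: 0.001
clock: 14.47
ee_pos: [0.635, 0.0204, 0.1219]
tcp_rot: [[-0.026, -1.0, -0.001], [-1.0, 0.026, -0.001], [0.001, 0.0, -1.0]]
contact_force: [0.5, -6.9, -1.0]
opening: 0.001
clock: 14.63
ee_pos: [0.635, 0.0206, 0.122]
tcp_rot: [[-0.027, -1.0, -0.001], [-1.0, 0.027, -0.004], [0.004, 0.001, -1.0]]
contact_force: [1.2, -13.2, -1.3]
opening: 0.005
```

```bash
python3 -m pendant '[{"x":0.002,"y":0,"z":0,"turn":0},{"x":0.004,"y":0,"z":0,"turn":0},{"x":0.01,"y":0,"z":0,"turn":0},{"x":0.02,"y":0,"z":0,"turn":0},{"x":0.02,"y":0,"z":0,"turn":0},{"x":0.015,"y":0,"z":-0.02,"turn":0},{"x":0.01,"y":0,"z":-0.03,"turn":0},{"x":0,"y":0,"z":0,"turn":0}]'
python3 - <<'E'
from plant import get_image
from h import *
for n in("side","top"):
    d=get_image(n); np.savez(n+"6.npz",**d); P=cloud(d)
    f=d["frame"][180:330,200:400] if n=="side" else d["frame"][180:290,200:400]
    cv2.imwrite(f"pics/{n}6.png",cv2.resize(f[...,::-1],None,fx=4,fy=4,interpolation=cv2.INTER_CUBIC))
E
```

```text
clock: 15.3
ee_pos: [0.6352, -0.0607, 0.1791]
tcp_rot: [[-0.027, -1.0, 0.01], [-1.0, 0.027, -0.001], [0.001, -0.01, -1.0]]
contact_force: [0.1, 0.3, 2.5]
opening: 0.005
```

View pics/side6.png

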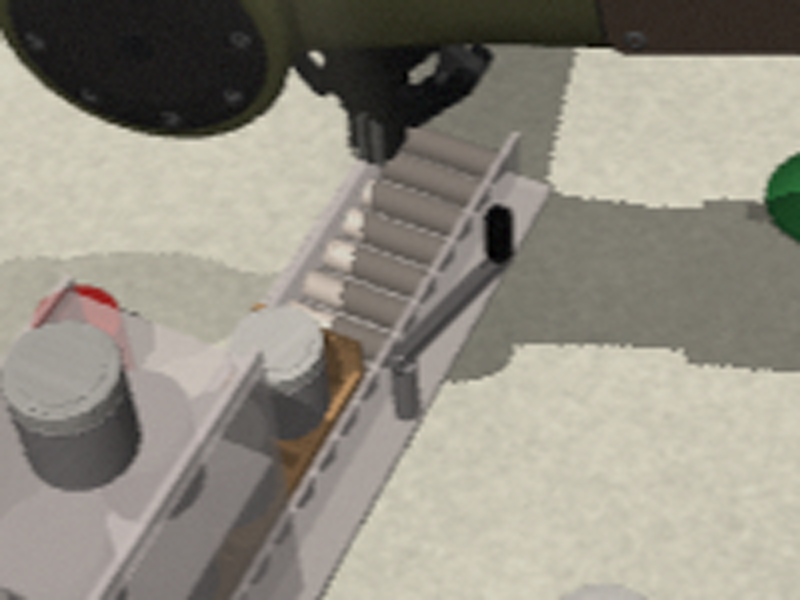

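View pics/top6.png

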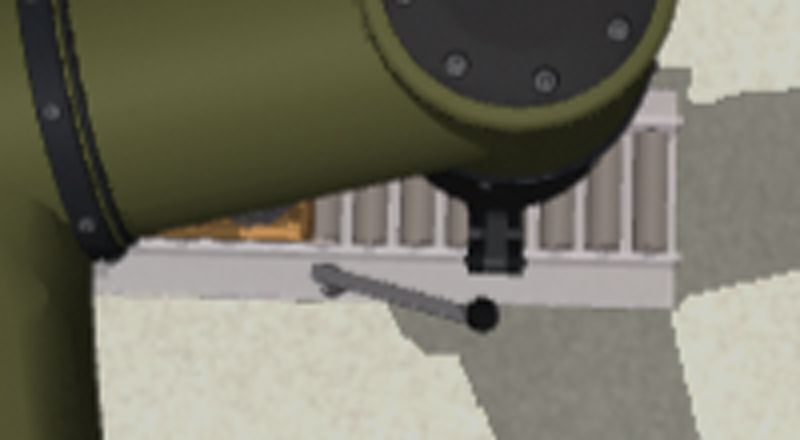

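```bash
python3 -m pendant '[{"x":0,"y":0,"z":-0.02,"turn":0},{"x":-0.001,"y":0.015,"z":0,"turn":0},{"x":-0.001,"y":0.02,"z":0,"turn":0},{"x":-0.001,"y":0.02,"z":0,"turn":0},{"x":-0.001,"y":0.02,"z":0,"turn":0},{"x":-0.001,"y":0.02,"z":0,"turn":0},{"x":-0.002,"y":0.0125,"z":0,"turn":0},{"x":0,"y":0,"z":0,"turn":0}]' -1
python3 -m pendant '[{"x":0,"y":0,"z":0.01,"turn":0},{"x":0,"y":0,"z":0.02,"turn":0},{"x":0,"y":0,"z":0.015,"turn":0},{"x":0,"y":0,"z":0.007,"turn":0},{"x":0,"y":0,"z":0,"turn":0},{"x":0,"y":0,"z":0,"turn":0}]'
python3 - <<'E'
from plant import get_image
from h import *
for n in("side","top"):
    d=get_image(n)
    f=d["frame"][150:300,200:400] if n=="side" else d["frame"][180:290,200:400]
    cv2.imwrite(f"pics/{n}7.png",cv2.resize(f[...,::-1],None,fx=4,fy=4,interpolation=cv2.INTER_CUBIC))
E
```

```text
clock: 16.07
ee_pos: [0.5242, -0.0479, 0.1916]
tcp_rot: [[-0.025, -1.0, -0.0], [-1.0, 0.025, 0.001], [-0.001, 0.0, -1.0]]
contact_force: [0.5, 0.6, 0.2]
opening: 0.0
clock: 16.57
ee_pos: [0.5261, -0.0485, 0.1395]
tcp_rot: [[-0.026, -1.0, -0.001], [-1.0, 0.026, -0.001], [0.001, 0.001, -1.0]]
contact_force: [-0.5, -0.1, 1.1]
opening: -0.001
```

View pics/side7.png

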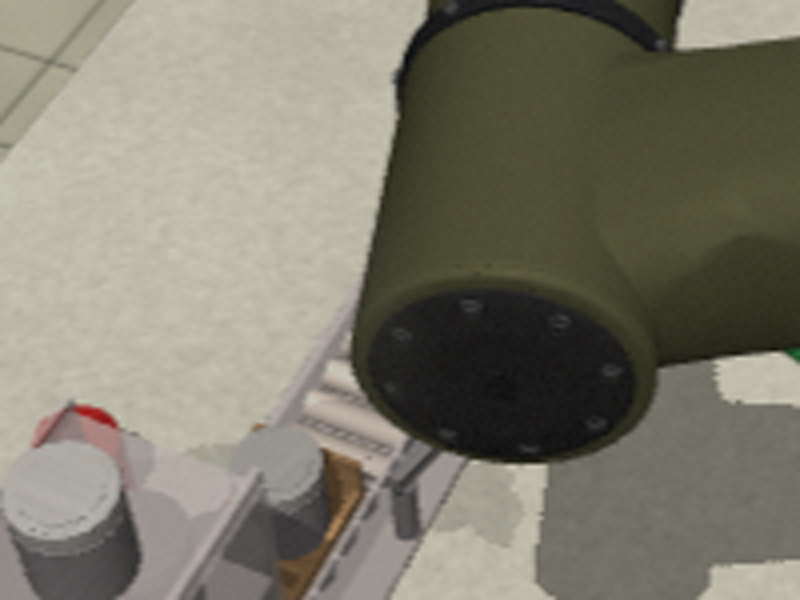

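View pics/top7.png

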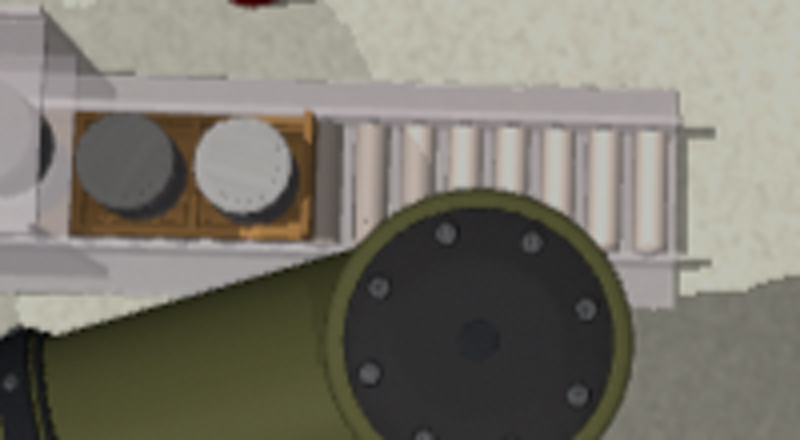

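```bash
python3 -m pendant '[{"x":0.0,"y":0,"z":-0.004,"turn":0},{"x":0.0015,"y":-0.007,"z":0,"turn":0},{"x":0.0015,"y":-0.007,"z":0,"turn":0},{"x":0.0025,"y":-0.007,"z":0,"turn":0},{"x":0.0025,"y":-0.007,"z":0,"turn":0},{"x":0,"y":-0.007,"z":0,"turn":0},{"x":0,"y":-0.008,"z":0,"turn":0},{"x":0,"y":-0.008,"z":0,"turn":0},{"x":0,"y":-0.008,"z":0,"turn":0}]'
python3 -m pendant '[{"x":-0.002,"y":-0.007,"z":0,"turn":0},{"x":-0.002,"y":-0.007,"z":0,"turn":0},{"x":-0.002,"y":-0.007,"z":0,"turn":0},{"x":0,"y":0,"z":0,"turn":0}]'
python3 - <<'E'
from plant import get_image
from h import *
for n in("side","top"):
    d=get_image(n)
    f=d["frame"][150:300,200:400] if n=="side" else d["frame"][180:290,200:400]
    cv2.imwrite(f"pics/{n}8.png",cv2.resize(f[...,::-1],None,fx=4,fy=4,interpolation=cv2.INTER_CUBIC))
E
```

```text
clock: 17.42
ee_pos: [0.5854, -0.0579, 0.1436]
tcp_rot: [[-0.026, -1.0, -0.0], [-1.0, 0.026, 0.0], [-0.0, 0.0, -1.0]]
contact_force: [-0.5, 0.7, 0.7]
opening: 0.0
clock: 17.75
ee_pos: [0.6068, -0.052, 0.1436]
tcp_rot: [[-0.026, -1.0, 0.0], [-1.0, 0.026, -0.0], [0.0, -0.0, -1.0]]
contact_force: [-1.4, -0.8, -0.5]
opening: -0.004
```

View pics/side8.png

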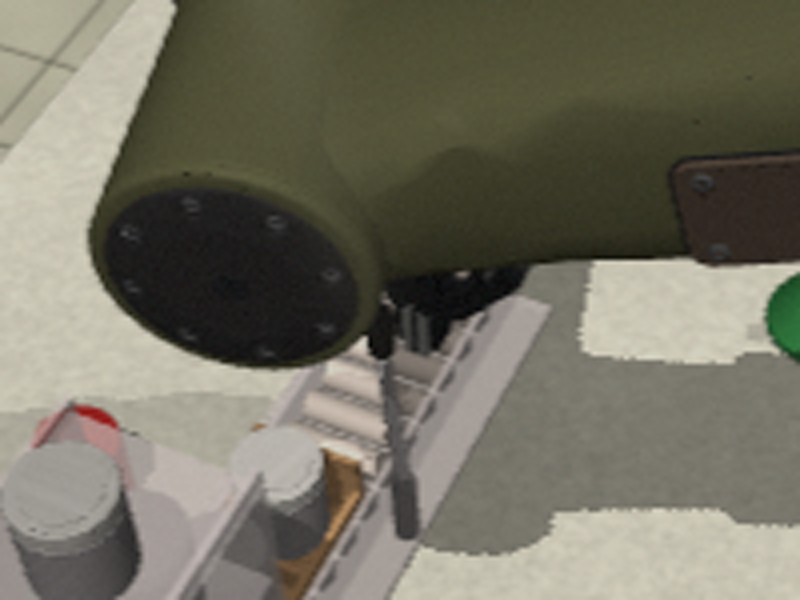

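View pics/top8.png

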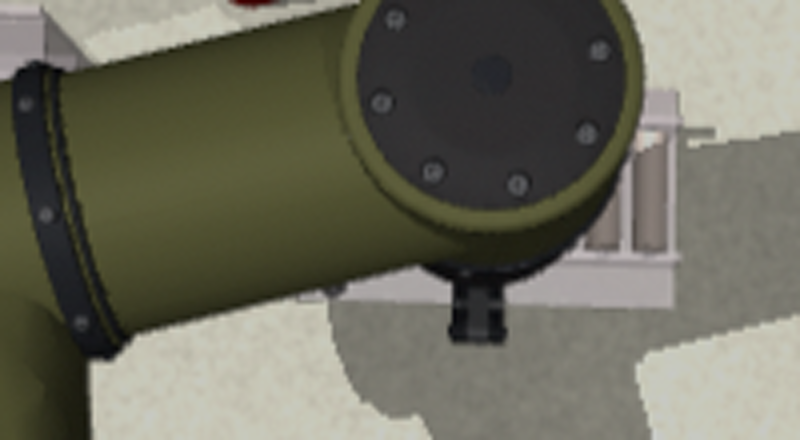

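The bar is following: in the side view the knob at (380,330) is just ahead of the fingers at (415,325). I'll continue round the arc.

```bash
python3 -m pendant '[{"x":-0.0025,"y":-0.007,"z":0,"turn":0},{"x":-0.0025,"y":-0.007,"z":0,"turn":0},{"x":-0.0055,"y":-0.006,"z":0,"turn":0},{"x":-0.0055,"y":-0.006,"z":0,"turn":0},{"x":-0.0065,"y":-0.0055,"z":0,"turn":0},{"x":-0.0065,"y":-0.0055,"z":0,"turn":0},{"x":-0.0075,"y":-0.004,"z":0,"turn":0},{"x":-0.0075,"y":-0.004,"z":0,"turn":0},{"x":-0.005,"y":-0.002,"z":0,"turn":0},{"x":-0.004,"y":-0.002,"z":0,"turn":0}]'
python3 -m pendant '[{"x":-0.002,"y":-0.001,"z":0,"turn":0},{"x":-0.001,"y":0,"z":0,"turn":0}]'
python3 -m pendant '[{"x":-0.0015,"y":0,"z":0,"turn":0},{"x":-0.0,"y":0,"z":0,"turn":0}]'
```

```text
clock: 18.68
ee_pos: [0.6563, 0.0001, 0.1437]
tcp_rot: [[-0.025, -1.0, -0.0], [-1.0, 0.025, 0.0], [-0.0, 0.0, -1.0]]
contact_force: [-0.6, -0.8, -0.3]
opening: -0.003
clock: 18.85
ee_pos: [0.6574, 0.0026, 0.1439]
tcp_rot: [[-0.026, -1.0, 0.0], [-1.0, 0.026, 0.0], [-0.0, -0.0, -1.0]]
contact_force: [0.4, -1.2, -0.2]
opening: 0.002
clock: 19.02
ee_pos: [0.6572, 0.0031, 0.144]
tcp_rot: [[-0.026, -1.0, 0.0], [-1.0, 0.026, -0.001], [0.001, -0.0, -1.0]]
contact_force: [0.9, -3.2, -0.2]
opening: 0.001
```

```bash
python3 -m pendant '[{"x":-0.0015,"y":0,"z":0,"turn":0},{"x":-0.0,"y":0,"z":0,"turn":0}]'
python3 -m pendant '[{"x":0.004,"y":0,"z":0,"turn":0},{"x":0.01,"y":0,"z":0,"turn":0},{"x":0.02,"y":0,"z":0,"turn":0},{"x":0.02,"y":0,"z":-0.03,"turn":0},{"x":0.02,"y":0.02,"z":-0.03,"turn":0},{"x":0.02,"y":0.03,"z":-0.03,"turn":0},{"x":0.02,"y":0.03,"z":-0.03,"turn":0},{"x":0.02,"y":0.03,"z":0,"turn":0},{"x":0.02,"y":0.03,"z":0,"turn":0},{"x":0.02,"y":0.03,"z":0,"turn":0},{"x":0.01,"y":0.01,"z":0,"turn":0},{"x":0,"y":0,"z":0,"turn":0}]'
python3 - <<'E'
from plant import get_image
from h import *
for n in("side","top"):
    d=get_image(n); np.savez(n+"9.npz",**d)
    f=d["frame"][150:300,200:400] if n=="side" else d["frame"][180:290,200:400]
    cv2.imwrite(f"pics/{n}9.png",cv2.resize(f[...,::-1],None,fx=4,fy=4,interpolation=cv2.INTER_CUBIC))
E
```

```text
clock: 19.18
ee_pos: [0.6572, 0.0035, 0.1441]
tcp_rot: [[-0.027, -1.0, -0.0], [-1.0, 0.027, -0.002], [0.002, 0.0, -1.0]]
contact_force: [1.8, -7.1, -0.4]
opening: -0.002
clock: 20.18
ee_pos: [0.4774, -0.1715, 0.2585]
tcp_rot: [[-0.028, -1.0, 0.003], [-1.0, 0.028, 0.001], [-0.001, -0.003, -1.0]]
contact_force: [0.3, 0.3, 0.4]
opening: -0.0
```

View pics/side9.png

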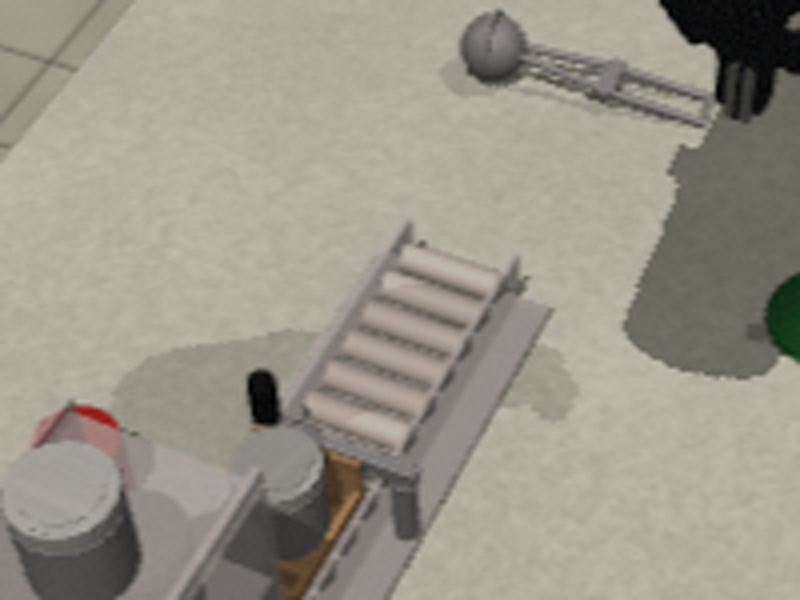

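View pics/top9.png

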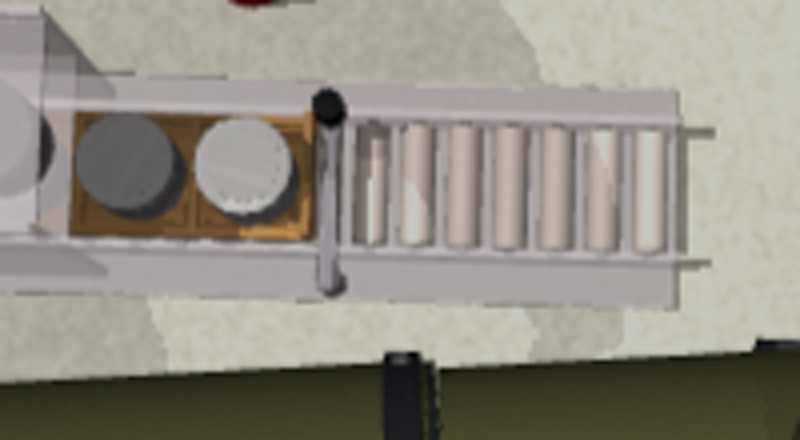

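```bash
python3 - <<'E'
from plant import manip
from h import *
d=dict(np.load("top9.npz"));P=cloud(d)
s=(abs(P[...,2]-.097)<.005)&(abs(P[...,0]-.665)<.02)&(abs(P[...,1]-.0226)<.02)&(d["frame"].sum(2)<120)
k=P[s].mean(0); print("knob",s.sum(),k); v=k[:2]-[.585,.0248]; print("theta",np.arctan2(v[1],v[0])+np.pi/2+.027)
f=d["frame"];g=cv2.cvtColor(f,cv2.COLOR_RGB2HSV)
m=cv2.inRange(g,(8,90,60),(25,255,255));m[:,:200]=0;m[:,300:]=0;m[:190]=0;m[260:]=0
print("rear face",np.median([ray(d,np.where(m[v])[0].max()+.5,v,.07) for v in range(212,236) if m[v].any()],0), "expected y .032")
d=dict(np.load("side9.npz"));f=d["frame"];P=cloud(d)
for nm,(x,y) in dict(funnel=(407,230),sa=(419,187),sb=(351,343)).items(): print(nm,P[y,x].round(3),cloud(dict(np.load("side0.npz")))[y,x].round(3))
cv2.imwrite("pics/side9b.png",cv2.resize(f[230:390,160:300,::-1],None,fx=3.7,fy=3.7,interpolation=cv2.INTER_CUBIC))
E
```

```text
knob 42 [0.66317368 0.02285444 0.09765484]
theta 1.5729138652256138
rear face [0.63352944 0.03091546 0.07      ] expected y .032
funnel [ 0.414 -0.19   0.025] [ 0.414 -0.188  0.027]
sa [ 0.426 -0.33   0.031] [ 0.426 -0.331  0.03 ]
sb [0.431 0.127 0.028] [0.431 0.125 0.025]
```

View pics/side9b.png

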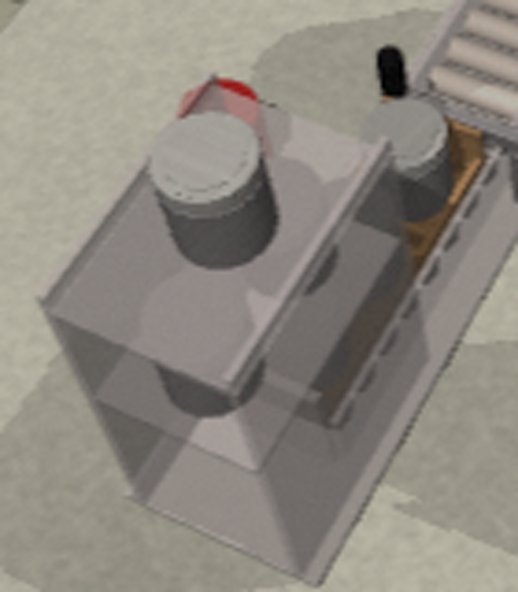

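```bash
python3 -c "
from plant import workorder,manip
print(manip.sense()['clock'],workorder.job_done())"
```

```text
the job is handed in; nothing more can be done
20.2833 None
```

The job is handed in at about 20 s on the robot clock. The tin is in the tray's front place, the tray is home against the end stop, and the keeper bar is across behind it.

**Tin:** I gripped the loose tin with 25 N and lowered it into the empty front place. Before the push its lid was level with the other two. It stood 58 mm from the middle tin, which is the spacing of the places.

**Tray:** I pushed it along the rollers with shut fingers at about 0.05 m/s. It stopped against the end stop where I had predicted, with a peak reading of about 13 N. Its rear face measured about 1 mm from the expected home position.

**Bar:** I pushed the knob round its arc to the stop. The last picture gives about 1.57 rad.

**Other things:** Depth spot checks on the funnel and the two smaller tins agreed with the start to within about 3 mm. The strainer and the red look-alike were only checked by eye; both looked undisturbed. The robot is clear of everything.

**Not confirmed:** the front tin is under the acrylic roof, so I could not measure it in the last pictures. Its place there rests on the check before the push and on the middle and rear tins looking upright. No check failed or disagreed. My first three move commands were refused because every row must list all four values, and nothing moved then.

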